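# Find the heavy side of a loaded tube-rotator wheel and hold it down

### The arm

A 7-joint arm with a two-finger parallel gripper is mounted at the origin on the work surface. World frame = base frame: x ahead of the robot, y to its left, z up, the work surface at z = 0. Lengths are in m, angles in rad, forces in N, time in s.
With the tool pointing down it reaches from about 0.425 to 0.975 m from the base axis. Payload 16.7 kg.
Tool frame: the origin (TCP) lies on the front face of the gripper's body, between the roots of the fingers; the fingertips stand 73 mm ahead of it and the grasp point (between the pads) lies 54 mm ahead of it; z points along the fingers, y is the line along which they close (so a half turn about z gives the same grasp; the last joint's range is limited). The gripper opens to 85 mm and grips with 20 to 120 N. Pads are 22 mm wide; open, the fingers measure 114 mm over their backs; the gripper's body (76 mm by 85 mm) begins 54 mm behind the grasp point. The pads swing forward as they close: fully open they stand 13 mm farther back than shut.
Start: joints at [-1.464, 0.426, 0.074, 1.606, -0.034, 1.111, -0.067], TCP at [0.171, 0.653, 0.304] pointing down, gripper open.
Joint ranges: [-2.85, 2.85], [-0.5, 2.14], [-1.23, 1.37], [0.21, 2.46], [-1.02, 4.16], [0.16, 2.05], [-2.73, 2.73]. Speed limits (rad/s): [1.89, 1.89, 2.39, 2.39, 3.01, 3.01, 3.01].

### API

Orientations are given as [roll, pitch, yaw] about the fixed x, y, z axes, in that order (R = Rz(yaw) Ry(pitch) Rx(roll)).
In Python, from workcell import ctrl gives the robot as it stands. The module is installed in compiled form; this text tells all that it offers.
- The arm moves only by the tool carry_out, never from a script. Its argument "series" is a list of rows, each an object with "slide": the shift along the tool's x, y, z in mm, a list of three; "yaw": the turn about the tool's z in degrees; "hand": the opening, from 0 (shut) to 1 (fully open). In form: [{"slide": [dx, dy, dz], "yaw": yaw, "hand": hand}, ...]. A call has 1 to 20 rows; each row is the pose to reach, as a shift and turn from the pose commanded when the call began, along the tool's axes at that moment; what a row does not reach only later rows make up. A row lasts 1/8 s, in which the tool goes at most 62.5 mm and 10.7 degrees, less where a joint would pass 70% of its speed; a pose out of reach is approached as far as the arm can. A call with a gripper value outside its range is refused whole. The fingers move at their own pace and stop on an object; the grip force is fixed at half the most. Time passes only in rows, so rows that repeat a pose let the fingers close. It gives the time, the measured TCP pose, the force, the opening and the grip force at its end, in the units of the state.
- ctrl.get_state(): the state, without advancing time (a new reading comes with each control period).
- ctrl.capture(name): name is "side" or "top" or "wrist"; returns a dict with "image" (420x560x3 uint8, red, green, blue), "z_map" (420x560 float32, m along the optical axis (not along the pixel's ray), 0 where there is no reading), "vertical_fov" (degrees; the focal length in pixels is half the picture's height over the tangent of half this angle, whatever the lens; pixels are square), "cx", "cy" (the principal point, pixels), "eye" and "attitude" of the camera in the world. Camera axes: x right, y up, looking along -z (the intrinsics and any distortion apply to the point x, -y, -z); pixel columns grow to the right and rows downward; lengths in m; the calibration is good to about 2 mm. The wrist camera is an equidistant fisheye: a pixel r from the principal point sees the ray r / f radians off the axis. A picture is of the moment at which its call begins.
- ctrl.hand_in(): hands the job in; it is judged then, once.
Trained networks look in a picture, given as the dict that the camera call returned (one of the last four; its "shot" number tells which), for a name from the list of things; names that differ only in an ending like _2 or _b are one class to them, and where a whole thing is asked for, a point or a joint stands for the part that bears it (a point fixed in the world has none). Each returns a list of dicts, best first, with "confidence" (0 to 1); they miss things now and then, are a little off and sometimes report something else, mostly with a low value. They report only what shows in the picture. A call takes as long as a camera call.
- ctrl.regions_of(target, picture): "region" (420x560 bool, what is visible of it) and "box" ([left, top, width, height] in pixels, round what is visible of it).
The state is a dict: "time_s": time; "joint_positions": joint angles; "joint_vel": joint speeds; "effort": joint torques, N m; "eef_pos": TCP position; "eef_rot": TCP orientation; "force": force on the tool from outside, world axes, zero at the start; "torque": the same for the moment, N m; "width": finger opening in m; "grasp_force": force on a finger pad.
Only numpy, scipy, OpenCV 4.12 (cv2) and the standard library are available. Lean on these libraries where they do the work, as an engineer would, in place of code of your own. Each camera call takes 0.05 s, during which the arm holds its last target. There are 200 camera calls.

### The job

The tube rotator, its drive off, has just been loaded with vials that are filled unevenly and let go. Turn its wheel by hand to find out by feel which side is heavy, then bring that heavy side straight down and hold the wheel still there: finish while still holding the wheel, so that a colleague can fit the balance weight at the top. Leave the other things on the bench where they are.

Things in the scene. Friction and masses are not known exactly. Their poses are not given: they have to be found in the camera images.
- rotator: Tube rotator, fixed on the bench, turned by up to half a radian: a white drive housing with an upright wheel on a level shaft. Origin on the bench straight below the wheel's centre; x runs level along the shaft from the housing out to the wheel's vial side (away from the robot), z up. A low grey base plate (18 mm high) runs on under the wheel, which clears it.
- housing_top (a point): Middle of the flat top of the rotator's housing, 205 mm above the bench. The housing is 190 mm long (along the rotator's x, from x = -60 to -250 mm) and 150 mm wide, so 55 mm are free between its front face and the back of the wheel.
- shaft (a point): Centre of the wheel on the shaft's axis, 165 mm above the bench; it does not move. The shaft has a constant drag of 0.07 N m, 0.4 to 0.6 of the greatest turning moment of the heavy side, and some viscous damping (0.09 N m s/rad). The wheel turns both ways without end stops; at the very start it may still be swinging to rest.
- wheel: The wheel: flat grey disc, 270 mm in diameter, 10 mm thick, upright, top edge 300 mm above the bench. On its front (+x) face are eight clips, one every 45 degrees; seven hold identical opaque white capped vials lying radially, 45 to 106 mm from the centre, standing up to 30 mm off the face. Origin at its centre; x along the shaft as for the rotator, z towards the empty clip; it turns about x.
- rim_point (a point): Point of the wheel's rim (135 mm from the centre) on the line from the centre through the empty clip; turns with the wheel. The outermost 29 mm of the disc is bare on both faces all the way round and can be pinched anywhere between two fingers.
- empty_clip (a point): The one empty clip, 76 mm from the wheel's centre, turns with the wheel. The heavy side (as if 0.16 to 0.24 kg sat 75 mm off the shaft) lies in any direction from it, new each time: it cannot be seen. Let go with it well up one side, the wheel turns back by itself within a few seconds but the drag stops it some tens of degrees short of straight down, alike on both sides; nearer straight down or up it stays put.
- vial_a: A spare white capped vial (27 mm thick, 61 mm tall) standing on the bench before the wheel, off on the rotator's +y side. Bystander. Origin under its centre.
- vial_b: Another such spare vial, close beside the rotator's housing, behind the wheel on the rotator's -y side. Bystander. Origin under its centre.
- tip_box: Pipette-tip box, 122 x 84 x 62 mm, on the bench. Bystander. Origin under its centre.
- wash_bottle: White wash bottle with a bent spout, 68 mm thick, about 190 mm tall. Bystander. Origin under its centre.
- beaker: Glass beaker, 72 mm across, 95 mm tall. Bystander. Origin under its centre.
- dishes: Stack of three clear Petri dishes, 91 mm across, 47 mm tall. Bystander. Origin under its centre.
- slide_box: Flat slide box, 214 x 92 x 35 mm. Bystander. Origin under its centre.

How it is judged:
By the outcome, as a careful person would: the job done as asked, in the order asked, and still so for the second after the job is handed in, while the arm keeps its last pose, push and grip.
It also fails if it takes over 67 s, if anything falls off the work surface, if the arm or the gripper's body presses on something with over 40 N, if the wrist force passes 120 N, or if a joint passes its speed limit or range.

## Working session

There is one attempt and no reset: what is moved stays moved. The work goes in short steps, Python scripts to look and compute and a tool call to move; the robot and the scene stay as the last step left them, time stands still between calls to the robot, and variables do not carry over. Pictures are saved under pics/ and viewed, at most 10 in all, crops included, and the job is handed in when it is done.

Besides the shell and the picture viewer there is one more tool, called after "Emit:" by a JSON object that holds its "method" and its "body". carry_out: Moves the arm, as the interface text tells. Its arguments: {"type":"object","properties":{"series":{"type":"array","items":{"type":"object","properties":{"slide":{"type":"array","items":{"type":"number"}},"yaw":{"type":"number"},"hand":{"type":"number"}}}}},"required":["series"]}

```bash
mkdir -p pics; cat > h.py <<'E'
import numpy as np,cv2
from workcell import ctrl
from scipy.spatial.transform import Rotation as R
def Rm(a):
    a=np.array(a,float)
    if a.shape==(3,3): return a
    return R.from_euler('xyz',a).as_matrix() if a.size==3 else R.from_quat(a).as_matrix()
def cloud(p):
    z=p['z_map'];h,w=z.shape;f=h/2/np.tan(np.radians(p['vertical_fov'])/2)
    v,u=np.mgrid[:h,:w];c=np.stack([(u-p['cx'])/f*z,-(v-p['cy'])/f*z,-z],-1)
    return c@Rm(p['attitude']).T+np.array(p['eye'])
def proj(p,X):
    h=420;f=h/2/np.tan(np.radians(p['vertical_fov'])/2)
    c=(np.atleast_2d(X)-np.array(p['eye']))@Rm(p['attitude'])
    return np.stack([p['cx']-f*c[:,0]/c[:,2],p['cy']+f*c[:,1]/c[:,2]],-1)
def save(p,n): cv2.imwrite(f'pics/{n}.png',p['image'][:,:,::-1])
E
python3 - <<'E'
from h import *
s=ctrl.get_state();print({k:np.round(v,3) for k,v in s.items()})
ims=[]
for c in('side','top'):
    p=ctrl.capture(c);ims.append(p['image']);print(c,p['eye'],p['attitude'],p['vertical_fov'],p['cx'],p['cy'])
    X=cloud(p)
    for n in('rotator','wheel','empty_clip','vial_a','vial_b','wash_bottle','beaker','tip_box','dishes','slide_box'):
        for r in ctrl.regions_of(n,p)[:2]:
            m=r['region']&(p['z_map']>0)
            q=X[m]
            print(n,round(r['confidence'],2),r['box'],m.sum(),np.round(np.median(q,0),3) if len(q) else '',np.round(np.percentile(q,[2,98],axis=0),3).tolist() if len(q) else '')
cv2.imwrite('pics/a.png',cv2.resize(np.vstack(ims)[:,:,::-1],None,fx=.71,fy=.71))
E
```

```text
{'time_s': np.float64(0.0), 'joint_positions': array([-1.463,  0.427,  0.074,  1.607, -0.034,  1.111, -0.067]), 'joint_vel': array([-0.001, -0.002,  0.001, -0.001,  0.002,  0.003,  0.001]), 'effort': array([-1.0000e-03, -9.4982e+01,  3.7600e+00, -4.6349e+01,  1.9000e-02,
        1.0000e-02,  0.0000e+00]), 'eef_pos': array([0.171, 0.653, 0.303]), 'eef_rot': array([-3.14 ,  0.   ,  2.885]), 'force': array([-0.127,  0.258,  0.28 ]), 'torque': array([-0.018, -0.045, -0.006]), 'grasp_force': np.float64(0.0), 'width': np.float64(0.085)}
side [ 0.36883095 -0.78020805  0.97176865] [ 0.79839396  0.01309252 -0.27356018] 52.39687314096512 281.6600665627736 212.20574207558275
rotator 0.64 [179.6, 152.4, 114.5, 132.8] 9785 [0.459 0.008 0.167] [[0.317, -0.036, 0.013], [0.594, 0.172, 0.276]]
empty_clip 0.69 [254.8, 151.3, 42.8, 94.0] 2347 [0.571 0.054 0.192] [[0.549, -0.049, 0.044], [0.604, 0.198, 0.295]]
vial_a 0.58 [255.9, 261.9, 12.0, 17.7] 194 [ 0.501 -0.057  0.036] [[0.49, -0.064, -0.003], [0.52, -0.014, 0.062]]
vial_b 0.58 [255.9, 261.9, 12.0, 17.7] 194 [ 0.501 -0.057  0.036] [[0.49, -0.064, 
[... 1509 characters left out ...]
 0.293, 0.065]]
wash_bottle 0.56 [99.5, 256.2, 32.8, 41.4] 730 [0.401 0.395 0.108] [[0.336, 0.377, 0.001], [0.434, 0.455, 0.179]]
beaker 0.6 [317.7, 128.5, 27.7, 32.4] 572 [ 0.799 -0.206  0.05 ] [[0.752, -0.236, -0.001], [0.819, -0.169, 0.098]]
beaker 0.32 [180.9, 189.9, 98.9, 27.9] 1859 [0.573 0.083 0.221] [[0.551, -0.036, 0.056], [0.611, 0.197, 0.299]]
tip_box 0.63 [383.0, 190.5, 30.5, 44.1] 1343 [ 0.582 -0.408  0.048] [[0.524, -0.453, 0.006], [0.643, -0.369, 0.064]]
dishes 0.6 [104.7, 179.5, 29.4, 31.9] 847 [0.62  0.42  0.046] [[0.58, 0.381, 0.008], [0.664, 0.466, 0.052]]
slide_box 0.72 [399.2, 256.5, 44.4, 76.4] 2451 [ 0.346 -0.474  0.035] [[0.244, -0.527, 0.008], [0.449, -0.424, 0.041]]
```

View pics/a.png

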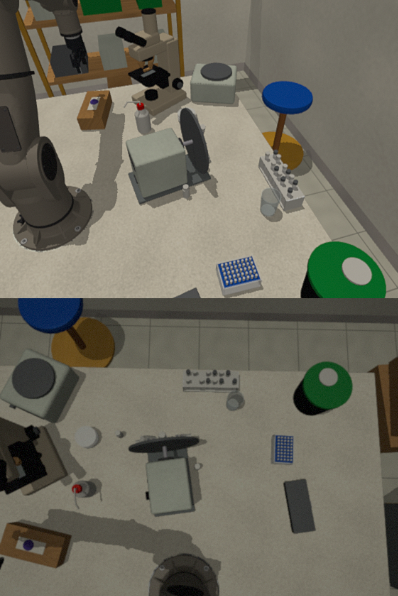

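Side view (upper half): housing at about (160,160), with the wheel behind it at (195,140). Both fixed cameras see the wheel from behind, so I'll have to read the clips with the wrist camera from in front.

```bash
cat >> h.py <<'E'
def rot(): # wheel centre, shaft yaw
    p=ctrl.capture('top');X=cloud(p);q=X[p['z_map']>0]
    return p,X
E
python3 - <<'E'
from h import *
P=[]
for c in('top','side'):
    p=ctrl.capture(c);X=cloud(p)[p['z_map']>0];P.append(X)
A=np.vstack(P)
w=A[(A[:,0]>.5)&(A[:,0]<.66)&(A[:,1]>-.08)&(A[:,1]<.24)&(A[:,2]>.215)&(A[:,2]<.31)]
# rim top band
t=w[w[:,2]>.28];print('top band',len(t),t.mean(0),t.min(0),t.max(0))
w2=P[1][(P[1][:,0]>.5)&(P[1][:,0]<.66)&(P[1][:,1]>-.08)&(P[1][:,1]<.24)&(P[1][:,2]>.215)&(P[1][:,2]<.31)]
for nm,ww in(('both',w),('side',w2)):
    # ransac plane vertical
    best=None;rng=np.random.default_rng(0)
    for _ in range(500):
        a,b=ww[rng.integers(len(ww),size=2),:2];d=b-a;L=np.hypot(*d)
        if L<.06: continue
        n=np.array([d[1],-d[0]])/L;n*=np.sign(n[0]);r=abs((ww[:,:2]-a)@n)<.003
        if best is None or r.sum()>best[0].sum(): best=(r,)
    q=ww[best[0],:2];m=q.mean(0);n=np.linalg.svd(q-m)[2][1];n*=np.sign(n[0]);
    e=ww[best[0]];l=np.array([-n[1],n[0]]);s=e[:,:2]@l
    print(nm,len(q),'yaw',np.arctan2(n[1],n[0]),'offset',m@n,'lat',s.min(),s.max(),'top',e[:,2].max())
h=A[(A[:,2]>.2)&(A[:,2]<.21)&(A[:,0]>.28)&(A[:,0]<.56)&(abs(A[:,1]-.07)<.15)]
print('housing',cv2.minAreaRect((h[:,:2]*1000).astype(np.float32)))
print('high things',[ (round(x,1),round(y,1),round(A[(abs(A[:,0]-x)<.05)&(abs(A[:,1]-y)<.05)][:,2].max(initial=0),2)) for x in np.arange(.2,1,.1) for y in np.arange(-.2,.8,.1) if A[(abs(A[:,0]-x)<.05)&(abs(A[:,1]-y)<.05)][:,2].max(initial=0)>.15])
p=ctrl.capture('wrist');save(p,'w0');print(p['eye'],p['attitude'],p['vertical_fov'],ctrl.get_state()['time_s'])
E
```

```text
top band 452 [0.57172151 0.07605185 0.29137598] [0.55766115 0.00862596 0.2800298 ] [0.58595788 0.15249959 0.30268156]
both 1211 yaw 0.15255073563987545 offset 0.5731223046702218 lat -0.13093109345419776 0.11703009799385711 top 0.3018621828002024
side 703 yaw 0.15392601565611067 offset 0.5722342640439203 lat -0.13099164566583998 0.1091011877846623 top 0.29991285997434314
housing ((445.00238037109375, 89.48448944091797), (252.2877197265625, 205.3858184814453), 8.07181453704834)
high things [(np.float64(0.2), np.float64(0.4), np.float64(0.62)), (np.float64(0.2), np.float64(0.5), np.float64(0.62)), (np.float64(0.2), np.float64(0.6), np.float64(0.58)), (np.float64(0.2), np.float64(0.7), np.float64(0.54)), (np.float64(0.3), np.float64(0.0), np.float64(0.21)), (np.float64(0.3), np.float64(0.1), np.float64(0.21)), (np.float64(0.3), np.float64(0.4), np.float64(0.19)), (np.float64(0.4), np.float64(0.0), np.float64(0.21)), (np.float64(0.4), np.float64(0.1), np.float64(0.21)), (np.float64(0.4), np.float64(0.4), np.float64(0.19)), (np.float64(0.4), np.float64(0.5), np.float64(0.44)), (np.float64(
[... 473 characters left out ...]
 (np.float64(0.6), np.float64(0.0), np.float64(0.3)), (np.float64(0.6), np.float64(0.1), np.float64(0.3)), (np.float64(0.6), np.float64(0.2), np.float64(0.28)), (np.float64(0.6), np.float64(0.6), np.float64(0.48)), (np.float64(0.6), np.float64(0.7), np.float64(0.34)), (np.float64(0.8), np.float64(0.5), np.float64(0.15)), (np.float64(0.8), np.float64(0.6), np.float64(0.16)), (np.float64(0.8), np.float64(0.7), np.float64(0.15)), (np.float64(0.9), np.float64(0.5), np.float64(0.15)), (np.float64(0.9), np.float64(0.6), np.float64(0.16)), (np.float64(0.9), np.float64(0.7), np.float64(0.15))]
[0.10120065 0.67141207 0.37413915] [-2.91576086e-01 -9.75936347e-05  1.31383908e+00] 65.70646984690485 1.25
```

Emit:
{"method": "carry_out", "body": {"series": [{"slide": [-20,-40,-60],"yaw": 5,"hand": 1},{"slide": [-40,-80,-110],"yaw": 10,"hand": 1},{"slide": [-60,-130,-146],"yaw": 15,"hand": 1},{"slide": [-80,-186,-146],"yaw": 20,"hand": 1},{"slide": [-130,-210,-146],"yaw": 25,"hand": 1},{"slide": [-180,-232,-146],"yaw": 30,"hand": 1},{"slide": [-235,-260,-146],"yaw": 35,"hand": 1},{"slide": [-290,-286,-146],"yaw": 40,"hand": 1},{"slide": [-345,-313,-146],"yaw": 45,"hand": 1},{"slide": [-399,-340,-146],"yaw": 50,"hand": 1},{"slide": [-457,-360,-146],"yaw": 55,"hand": 1},{"slide": [-515,-380,-146],"yaw": 60,"hand": 1},{"slide": [-573,-400,-146],"yaw": 66.5,"hand": 1},{"slide": [-630,-420,-146],"yaw": 66.5,"hand": 1},{"slide": [-688,-440,-146],"yaw": 66.5,"hand": 1},{"slide": [-717,-450,-146],"yaw": 66.5,"hand": 1},{"slide": [-717,-450,-146],"yaw": 66.5,"hand": 1},{"slide": [-717,-450,-146],"yaw": 66.5,"hand": 1}]}}

```text
time_s: 3.5
eef_pos: [0.7504, 0.0358, 0.4497]
eef_rot: [-3.141, -0.0, 1.724]
force: [-0.4, -0.0, -0.3]
width: 0.0855
grasp_force: 0.0
```

```bash
python3 - <<'E'
from h import *
s=ctrl.get_state();print(s['time_s'],s['eef_pos'],s['eef_rot'])
p=ctrl.capture('wrist');save(p,'w1');np.savez('w1.npz',**{k:v for k,v in p.items() if k!='shot'})
print(p['eye'],p['attitude'],p['cx'],p['cy'])
for n in('wheel','vial_a','empty_clip','rim_point'):
    for r in ctrl.regions_of(n,p)[:3]: print(n,r['confidence'],r['box'])
E
```

```text
3.5 [0.75040526 0.03575269 0.44973199] [-3.14120140e+00 -1.94428681e-04  1.72419244e+00]
[0.73953795 0.10781819 0.51998723] [-0.29053338 -0.00081445  0.15329055] 279.51574812730064 204.86660668738722
wheel 0.61 [64.0, 0.0, 119.9, 232.7]
empty_clip 0.81 [61.0, 0.2, 125.4, 232.1]
empty_clip 0.75 [191.1, 341.6, 9.7, 13.2]
rim_point 0.56 [62.5, 0.0, 119.8, 234.7]
```

View pics/w1.png

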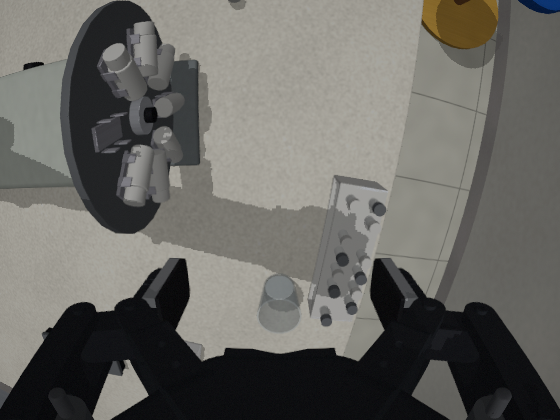

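The empty clip shows at about (108,132), at roughly 10 o'clock on the face as seen here. The vials are clearly visible, so I'll fit the wheel angle from depth.

```bash
cat >> h.py <<'E'
N=np.array([np.cos(.153),np.sin(.153),0]);L=np.array([-N[1],N[0],0])
def fcloud(p):
    z=p['z_map'].astype(float);h,w=z.shape;f=h/2/np.tan(np.radians(p['vertical_fov'])/2)
    v,u=np.mgrid[:h,:w];du=u-p['cx'];dv=v-p['cy'];r=np.hypot(du,dv)+1e-9;t=np.tan(r/f)/r
    return np.stack([du*t*z,-dv*t*z,-z],-1)@Rm(p['attitude']).T+np.array(p['eye'])
C=np.array([.572,.080,.165])
def local(p,c=C):
    X=(fcloud(p) if p['vertical_fov']>60 else cloud(p))[p['z_map']>0]-c
    return np.c_[X@N,X@L,X[:,2]]
def angle(p,c=C,face=.005):
    """empty clip direction in deg from up, + towards world +y"""
    q=local(p,c);r=np.hypot(q[:,1],q[:,2]);h=q[:,0]-face
    m=(r>.048)&(r<.103)&(h>.012)&(h<.04);q=q[m];r=r[m];h=h[m]
    a=np.degrees(np.arctan2(q[:,1],q[:,2]));best=(9,0)
    for ph in np.arange(0,45,.5):
        d=(a-ph+22.5)%45-22.5
        e=np.abs(np.hypot(r*np.sin(np.radians(d)),h-.0165)-.0132)
        e=np.minimum(e,.008).mean()
        if e<best[0]: best=(e,ph)
    ph=best[1];k=np.round((a-ph)/45).astype(int)%8
    cnt=np.bincount(k,minlength=8);e=(ph+45*np.argmin(cnt)+180)%360-180
    return e,best[0]*1000,cnt.tolist(),ph
E
python3 - <<'E'
from h import *
p=dict(np.load('w1.npz'));q=local(p)
r=np.hypot(q[:,1],q[:,2])
m=(r<.15)&(abs(q[:,0])<.02)
d=q[m&(r>.11)];print('face',np.histogram(d[:,0],bins=np.arange(-.02,.021,.002)))
f=d[abs(d[:,0]-np.median(d[:,0]))<.004];A=np.c_[f[:,1:],np.ones(len(f))];print('plane',np.linalg.lstsq(A,f[:,0],rcond=None)[0])
w=q[(r<.17)&(abs(q[:,0]-np.median(d[:,0]))<.006)]
(cc,rr)=cv2.minEnclosingCircle((w[:,1:]*1000).astype(np.float32));print('disc',cc,rr)
print(angle(p,face=np.median(d[:,0])))
E
```

```text
face (array([   0,    0,    0,    0,    0,    0,    0,    8,  209,  396,  424,
        440, 2363, 3793,   34,   26,   27,   30,   31,   42]), array([-2.00000000e-02, -1.80000000e-02, -1.60000000e-02, -1.40000000e-02,
       -1.20000000e-02, -1.00000000e-02, -8.00000000e-03, -6.00000000e-03,
       -4.00000000e-03, -2.00000000e-03, -1.73472348e-17,  2.00000000e-03,
        4.00000000e-03,  6.00000000e-03,  8.00000000e-03,  1.00000000e-02,
        1.20000000e-02,  1.40000000e-02,  1.60000000e-02,  1.80000000e-02,
        2.00000000e-02]))
plane [ 0.00386802 -0.00403096  0.00625516]
disc (0.24603034555912018, -17.894454956054688) 154.51329040527344
(np.float64(-10.0), np.float64(1.3560006290811693), [1078, 968, 574, 252, 363, 710, 1109, 90], np.float64(35.0))
```

```bash
python3 - <<'E'
from h import *
from scipy.optimize import least_squares
p=ctrl.capture('wrist');q=local(p)
w=q[(abs(q[:,0]-.006)<.003)&(np.hypot(q[:,1],q[:,2])<.16)&(q[:,2]>-.1)]
a=np.degrees(np.arctan2(w[:,1],w[:,2]));r=np.hypot(w[:,1],w[:,2]);E=[]
for b in range(-110,111,4):
    m=(a>=b)&(a<b+4)&(r<.142)
    if m.sum()>20: i=np.where(m)[0][np.argsort(r[m])[-3]];E.append(w[i,1:])
E=np.array(E)*1000
s=least_squares(lambda x:np.hypot(E[:,0]-x[0],E[:,1]-x[1])-x[2],[0,0,135],loss='soft_l1');print(s.x,len(E))
print(angle(p,face=.006),ctrl.get_state()['time_s'])
E
```

```text
[  3.0179953    2.69203934 132.82031345] 53
(np.float64(-9.5), np.float64(1.3647625349471173), [1069, 960, 557, 243, 367, 704, 1105, 84], np.float64(35.5)) 3.8
```

Emit:
{"method": "carry_out", "body": {"series": [{"slide": [5,-60,0],"yaw": 0,"hand": 1},{"slide": [9,-120,20],"yaw": 0,"hand": 1},{"slide": [9.5,-168,40],"yaw": 0,"hand": 1},{"slide": [9.5,-168,90],"yaw": 0,"hand": 1},{"slide": [9.5,-168,121],"yaw": 0,"hand": 1},{"slide": [9.5,-168,121],"yaw": 0,"hand": 0},{"slide": [9.5,-168,121],"yaw": 0,"hand": 0},{"slide": [9.5,-168,121],"yaw": 0,"hand": 0},{"slide": [9.5,-168,121],"yaw": 0,"hand": 0},{"slide": [9.5,-168,121],"yaw": 0,"hand": 0}]}}

```text
time_s: 5.05
eef_pos: [0.5822, 0.0182, 0.3294]
eef_rot: [-3.139, -0.0, 1.723]
force: [-11.3, -4.8, 8.9]
width: 0.0096
grasp_force: 60.5
```

Emit:
{"method": "carry_out", "body": {"series": [{"slide": [11.8,0,-6],"yaw": 0,"hand": 0},{"slide": [24.3,0,-10.8],"yaw": 0,"hand": 0},{"slide": [37.1,0,-14.2],"yaw": 0,"hand": 0},{"slide": [50.2,0,-16.3],"yaw": 0,"hand": 0},{"slide": [63.5,0,-17],"yaw": 0,"hand": 0},{"slide": [76.8,0,-16.3],"yaw": 0,"hand": 0},{"slide": [89.9,0,-14.2],"yaw": 0,"hand": 0},{"slide": [102.7,0,-10.8],"yaw": 0,"hand": 0},{"slide": [115.2,0,-6],"yaw": 0,"hand": 0},{"slide": [127,0,0],"yaw": 0,"hand": 0},{"slide": [138,0,7],"yaw": 0,"hand": 0},{"slide": [138,0,7],"yaw": 0,"hand": 0}]}}

```text
time_s: 6.55
eef_pos: [0.5614, 0.1562, 0.3218]
eef_rot: [-3.14, -0.0, 1.725]
force: [-7.3, 1.8, 4.2]
width: 0.0088
grasp_force: 67.6
```

```bash
sed -i 's/^C=.*/C=np.array([.5725,.083,.165])/;s/face=.005/face=.006/' h.py; python3 - <<'E'
from h import *
p=ctrl.capture('wrist');save(p,'w2');np.savez('w2.npz',**{k:v for k,v in p.items() if k!='shot'});print(angle(p))
E
```

```text
(np.float64(8.5), np.float64(0.7870249881939643), [0, 120, 1395, 0, 4, 0, 0, 0], np.float64(8.5))
```

View pics/w2.png

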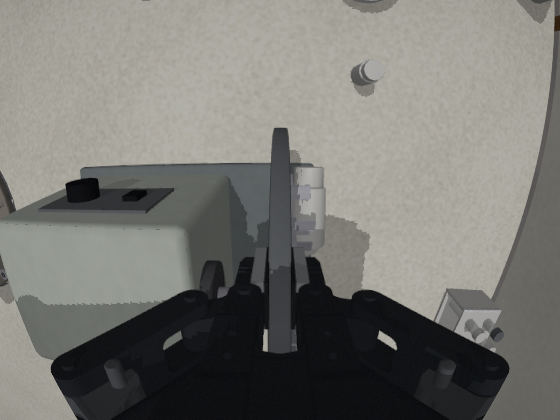

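The pinch held: the wheel sits between the pads, and the vials at (312,200) fit the expected turn of about 65°. Next I release it and watch from the front.

Emit:
{"method": "carry_out", "body": {"series": [{"slide": [0,0,0],"yaw": 0,"hand": 1},{"slide": [0,0,0],"yaw": 0,"hand": 1},{"slide": [0,0,0],"yaw": 0,"hand": 1},{"slide": [0,0,-50],"yaw": 0,"hand": 1},{"slide": [-10,0,-100],"yaw": 0,"hand": 1},{"slide": [-50,40,-128],"yaw": 0,"hand": 1},{"slide": [-90,80,-128],"yaw": 0,"hand": 1},{"slide": [-130,120,-128],"yaw": 0,"hand": 1},{"slide": [-147.5,168,-128],"yaw": 0,"hand": 1},{"slide": [-147.5,168,-128],"yaw": 0,"hand": 1}]}}

```text
time_s: 7.85
eef_pos: [0.7528, 0.0341, 0.4472]
eef_rot: [-3.139, 0.002, 1.722]
force: [-0.4, -0.5, -0.9]
width: 0.0857
grasp_force: 0.0
```

```bash
cat > look.py <<'E'
from h import *
import sys
for i in range(int(sys.argv[1])):
    p=ctrl.capture('wrist');print(round(ctrl.get_state()['time_s'],2),angle(p))
    if i<int(sys.argv[1])-1:
        for _ in range(4): ctrl.capture('wrist')
E
python3 look.py 3
```

```text
7.9 (np.float64(52.5), np.float64(1.0588502201966157), [847, 153, 826, 400, 226, 478, 901, 1046], np.float64(7.5))
8.15 (np.float64(52.5), np.float64(1.072588976949643), [809, 160, 814, 394, 215, 459, 887, 1033], np.float64(7.5))
8.4 (np.float64(52.5), np.float64(1.0628589710958258), [813, 153, 816, 389, 219, 471, 891, 1037], np.float64(7.5))
```

The wheel stayed put at 52.5°, so I turn it further the same way.

Emit:
{"method": "carry_out", "body": {"series": [{"slide": [5,-60,0],"yaw": 0,"hand": 1},{"slide": [9,-120,20],"yaw": 0,"hand": 1},{"slide": [9.5,-168,40],"yaw": 0,"hand": 1},{"slide": [9.5,-168,90],"yaw": 0,"hand": 1},{"slide": [9.5,-168,121],"yaw": 0,"hand": 1},{"slide": [9.5,-168,121],"yaw": 0,"hand": 0},{"slide": [9.5,-168,121],"yaw": 0,"hand": 0},{"slide": [9.5,-168,121],"yaw": 0,"hand": 0},{"slide": [9.5,-168,121],"yaw": 0,"hand": 0},{"slide": [21.3,-168,115],"yaw": 0,"hand": 0},{"slide": [33.8,-168,110.2],"yaw": 0,"hand": 0},{"slide": [46.6,-168,106.8],"yaw": 0,"hand": 0},{"slide": [59.7,-168,104.7],"yaw": 0,"hand": 0},{"slide": [73,-168,104],"yaw": 0,"hand": 0},{"slide": [86.3,-168,104.7],"yaw": 0,"hand": 0},{"slide": [99.4,-168,106.8],"yaw": 0,"hand": 0},{"slide": [112.2,-168,110.2],"yaw": 0,"hand": 0},{"slide": [124.7,-168,115],"yaw": 0,"hand": 0},{"slide": [136.5,-168,121],"yaw": 0,"hand": 0},{"slide": [147.5,-168,128],"yaw": 0,"hand": 0}]}}

```text
time_s: 10.9
eef_pos: [0.5615, 0.1553, 0.3224]
eef_rot: [-3.14, -0.0, 1.724]
force: [-9.2, -3.0, 9.1]
width: 0.009
grasp_force: 69.1
```

Emit:
{"method": "carry_out", "body": {"series": [{"slide": [0,0,0],"yaw": 0,"hand": 1},{"slide": [0,0,0],"yaw": 0,"hand": 1},{"slide": [0,0,0],"yaw": 0,"hand": 1},{"slide": [0,0,-50],"yaw": 0,"hand": 1},{"slide": [-10,0,-100],"yaw": 0,"hand": 1},{"slide": [-50,40,-128],"yaw": 0,"hand": 1},{"slide": [-90,80,-128],"yaw": 0,"hand": 1},{"slide": [-130,120,-128],"yaw": 0,"hand": 1},{"slide": [-147.5,168,-128],"yaw": 0,"hand": 1},{"slide": [-147.5,168,-128],"yaw": 0,"hand": 1}]}}

```text
time_s: 12.15
eef_pos: [0.7528, 0.0337, 0.4474]
eef_rot: [-3.139, 0.002, 1.722]
force: [-0.6, -0.3, -0.6]
width: 0.0857
grasp_force: 0.0
```

```bash
python3 look.py 5
```

```text
12.2 (np.float64(76.0), np.float64(1.0678739376532687), [1061, 144, 611, 256, 360, 673, 1062, 878], np.float64(31.0))
12.45 (np.float64(70.5), np.float64(1.062951125799951), [972, 150, 646, 278, 319, 590, 1015, 895], np.float64(25.5))
12.7 (np.float64(66.0), np.float64(1.0816725362841735), [929, 151, 687, 305, 285, 553, 1004, 921], np.float64(21.0))
12.95 (np.float64(63.0), np.float64(1.0576580964141362), [907, 147, 714, 325, 271, 526, 967, 949], np.float64(18.0))
13.2 (np.float64(60.5), np.float64(1.0649138941942482), [895, 155, 735, 348, 266, 519, 932, 989], np.float64(15.5))
```

Emit:
{"method": "carry_out", "body": {"series": [{"slide": [0,0,0],"yaw": 0,"hand": 1},{"slide": [0,0,0],"yaw": 0,"hand": 1},{"slide": [0,0,0],"yaw": 0,"hand": 1},{"slide": [0,0,0],"yaw": 0,"hand": 1},{"slide": [0,0,0],"yaw": 0,"hand": 1},{"slide": [0,0,0],"yaw": 0,"hand": 1},{"slide": [0,0,0],"yaw": 0,"hand": 1},{"slide": [0,0,0],"yaw": 0,"hand": 1},{"slide": [0,0,0],"yaw": 0,"hand": 1},{"slide": [0,0,0],"yaw": 0,"hand": 1},{"slide": [0,0,0],"yaw": 0,"hand": 1},{"slide": [0,0,0],"yaw": 0,"hand": 1},{"slide": [0,0,0],"yaw": 0,"hand": 1},{"slide": [0,0,0],"yaw": 0,"hand": 1},{"slide": [0,0,0],"yaw": 0,"hand": 1},{"slide": [0,0,0],"yaw": 0,"hand": 1}]}}

```text
time_s: 15.2
eef_pos: [0.7506, 0.0354, 0.4499]
eef_rot: [-3.142, 0.0, 1.724]
force: [-0.4, 0.1, -0.1]
width: 0.0855
grasp_force: 0.0
```

```bash
python3 look.py 3
```

```text
15.25 (np.float64(55.0), np.float64(1.0789154741228892), [848, 147, 798, 382, 231, 478, 902, 1026], np.float64(10.0))
15.5 (np.float64(55.0), np.float64(1.0716965454676808), [847, 146, 793, 385, 230, 487, 901, 1023], np.float64(10.0))
15.75 (np.float64(55.0), np.float64(1.086172611553697), [843, 153, 783, 383, 230, 485, 903, 1025], np.float64(10.0))
```

Rest on the + side is 55°. Now I turn it the other way in two strokes.

Emit:
{"method": "carry_out", "body": {"series": [{"slide": [35,-42,0],"yaw": 0,"hand": 1},{"slide": [73,-84,0],"yaw": 0,"hand": 1},{"slide": [110,-126,10],"yaw": 0,"hand": 1},{"slide": [147.5,-168,30],"yaw": 0,"hand": 1},{"slide": [147.5,-168,85],"yaw": 0,"hand": 1},{"slide": [147.5,-168,128],"yaw": 0,"hand": 1},{"slide": [147.5,-168,128],"yaw": 0,"hand": 0},{"slide": [147.5,-168,128],"yaw": 0,"hand": 0},{"slide": [147.5,-168,128],"yaw": 0,"hand": 0},{"slide": [147.5,-168,128],"yaw": 0,"hand": 0},{"slide": [136.5,-168,121],"yaw": 0,"hand": 0},{"slide": [124.7,-168,115],"yaw": 0,"hand": 0},{"slide": [112.2,-168,110.2],"yaw": 0,"hand": 0},{"slide": [99.4,-168,106.8],"yaw": 0,"hand": 0},{"slide": [86.3,-168,104.7],"yaw": 0,"hand": 0},{"slide": [73,-168,104],"yaw": 0,"hand": 0},{"slide": [59.7,-168,104.7],"yaw": 0,"hand": 0},{"slide": [46.6,-168,106.8],"yaw": 0,"hand": 0},{"slide": [33.8,-168,110.2],"yaw": 0,"hand": 0},{"slide": [9.5,-168,121],"yaw": 0,"hand": 0}]}}

```text
time_s: 18.25
eef_pos: [0.5819, 0.0199, 0.3291]
eef_rot: [-3.139, -0.003, 1.725]
force: [-8.1, 9.6, -4.6]
width: 0.0088
grasp_force: 61.1
```

Emit:
{"method": "carry_out", "body": {"series": [{"slide": [0,0,0],"yaw": 0,"hand": 0},{"slide": [0,0,0],"yaw": 0,"hand": 1},{"slide": [0,0,0],"yaw": 0,"hand": 1},{"slide": [0,0,0],"yaw": 0,"hand": 1},{"slide": [0,0,-45],"yaw": 0,"hand": 1},{"slide": [20,0,-75],"yaw": 0,"hand": 1},{"slide": [70,0,-75],"yaw": 0,"hand": 1},{"slide": [120,0,-75],"yaw": 0,"hand": 1},{"slide": [138,0,-40],"yaw": 0,"hand": 1},{"slide": [138,0,7],"yaw": 0,"hand": 1},{"slide": [138,0,7],"yaw": 0,"hand": 0},{"slide": [138,0,7],"yaw": 0,"hand": 0},{"slide": [138,0,7],"yaw": 0,"hand": 0},{"slide": [138,0,7],"yaw": 0,"hand": 0}]}}

```text
time_s: 20.0
eef_pos: [0.5625, 0.1555, 0.3231]
eef_rot: [3.14, -0.001, 1.724]
force: [-0.3, -0.5, 0.8]
width: 0.0123
grasp_force: 1.0
```

Emit:
{"method": "carry_out", "body": {"series": [{"slide": [-11,0,-7],"yaw": 0,"hand": 0},{"slide": [-22.8,0,-13],"yaw": 0,"hand": 0},{"slide": [-35.3,0,-17.8],"yaw": 0,"hand": 0},{"slide": [-48.1,0,-21.2],"yaw": 0,"hand": 0},{"slide": [-61.2,0,-23.3],"yaw": 0,"hand": 0},{"slide": [-74.5,0,-24],"yaw": 0,"hand": 0},{"slide": [-87.8,0,-23.3],"yaw": 0,"hand": 0},{"slide": [-100.9,0,-21.2],"yaw": 0,"hand": 0},{"slide": [-113.7,0,-17.8],"yaw": 0,"hand": 0},{"slide": [-126.2,0,-13],"yaw": 0,"hand": 0},{"slide": [-138,0,-7],"yaw": 0,"hand": 0},{"slide": [-138,0,-7],"yaw": 0,"hand": 0}]}}

```text
time_s: 21.5
eef_pos: [0.5821, 0.0187, 0.3288]
eef_rot: [-3.139, -0.001, 1.723]
force: [-9.7, -0.3, 2.0]
width: 0.0088
grasp_force: 62.4
```

Emit:
{"method": "carry_out", "body": {"series": [{"slide": [0,0,0],"yaw": 0,"hand": 1},{"slide": [0,0,0],"yaw": 0,"hand": 1},{"slide": [0,0,0],"yaw": 0,"hand": 1},{"slide": [0,0,-50],"yaw": 0,"hand": 1},{"slide": [-3,0,-90],"yaw": 0,"hand": 1},{"slide": [-5,45,-121],"yaw": 0,"hand": 1},{"slide": [-7,90,-121],"yaw": 0,"hand": 1},{"slide": [-9.5,140,-121],"yaw": 0,"hand": 1},{"slide": [-9.5,168,-121],"yaw": 0,"hand": 1},{"slide": [-9.5,168,-121],"yaw": 0,"hand": 1}]}}

```text
time_s: 22.75
eef_pos: [0.752, 0.0359, 0.4483]
eef_rot: [-3.14, 0.001, 1.725]
force: [0.3, -1.7, 0.3]
width: 0.0855
grasp_force: 0.0
```

```bash
python3 look.py 3
```

```text
22.8 (np.float64(-29.5), np.float64(1.027290201787144), [903, 1105, 689, 349, 258, 521, 955, 119], np.float64(15.5))
23.05 (np.float64(-24.0), np.float64(1.0500942422200736), [922, 1069, 614, 305, 277, 552, 989, 113], np.float64(21.0))
23.3 (np.float64(-20.0), np.float64(1.0520117627129963), [966, 1038, 580, 297, 314, 583, 1013, 105], np.float64(25.0))
```

Emit:
{"method": "carry_out", "body": {"series": [{"slide": [0,0,0],"yaw": 0,"hand": 1},{"slide": [0,0,0],"yaw": 0,"hand": 1},{"slide": [0,0,0],"yaw": 0,"hand": 1},{"slide": [0,0,0],"yaw": 0,"hand": 1},{"slide": [0,0,0],"yaw": 0,"hand": 1},{"slide": [0,0,0],"yaw": 0,"hand": 1},{"slide": [0,0,0],"yaw": 0,"hand": 1},{"slide": [0,0,0],"yaw": 0,"hand": 1},{"slide": [0,0,0],"yaw": 0,"hand": 1},{"slide": [0,0,0],"yaw": 0,"hand": 1},{"slide": [0,0,0],"yaw": 0,"hand": 1},{"slide": [0,0,0],"yaw": 0,"hand": 1},{"slide": [0,0,0],"yaw": 0,"hand": 1},{"slide": [0,0,0],"yaw": 0,"hand": 1},{"slide": [0,0,0],"yaw": 0,"hand": 1},{"slide": [0,0,0],"yaw": 0,"hand": 1},{"slide": [0,0,0],"yaw": 0,"hand": 1},{"slide": [0,0,0],"yaw": 0,"hand": 1}]}}

```text
time_s: 25.55
eef_pos: [0.7506, 0.0355, 0.4499]
eef_rot: [-3.142, 0.0, 1.724]
force: [0.5, -0.4, -0.7]
width: 0.0853
grasp_force: 0.0
```

```bash
python3 look.py 3
```

```text
25.6 (np.float64(-10.0), np.float64(1.0505497381704165), [1071, 954, 498, 229, 365, 700, 1060, 69], np.float64(35.0))
25.85 (np.float64(-9.5), np.float64(1.0565531666576344), [1071, 960, 499, 237, 368, 700, 1065, 71], np.float64(35.5))
26.1 (np.float64(-9.5), np.float64(1.0445607952724685), [1062, 957, 495, 232, 371, 695, 1060, 72], np.float64(35.5))
```

Rests are −9.5° and 55°, so the heavy side is straight down with the empty clip at 22.75°. I grip at the top and turn about +32°.

Emit:
{"method": "carry_out", "body": {"series": [{"slide": [20,-50,0],"yaw": 0,"hand": 1},{"slide": [40,-100,10],"yaw": 0,"hand": 1},{"slide": [60,-150,20],"yaw": 0,"hand": 1},{"slide": [73,-168,50],"yaw": 0,"hand": 1},{"slide": [73,-168,104],"yaw": 0,"hand": 1},{"slide": [73,-168,104],"yaw": 0,"hand": 1},{"slide": [73,-168,104],"yaw": 0,"hand": 0},{"slide": [73,-168,104],"yaw": 0,"hand": 0},{"slide": [73,-168,104],"yaw": 0,"hand": 0},{"slide": [73,-168,104],"yaw": 0,"hand": 0},{"slide": [73,-168,104],"yaw": 0,"hand": 0},{"slide": [86.3,-168,104.7],"yaw": 0,"hand": 0},{"slide": [99.4,-168,106.8],"yaw": 0,"hand": 0},{"slide": [112.2,-168,110.2],"yaw": 0,"hand": 0},{"slide": [124.7,-168,115],"yaw": 0,"hand": 0},{"slide": [136.5,-168,121],"yaw": 0,"hand": 0},{"slide": [144,-168,125.7],"yaw": 0,"hand": 0},{"slide": [144,-168,125.7],"yaw": 0,"hand": 0},{"slide": [144,-168,125.7],"yaw": 0,"hand": 0}]}}

```text
time_s: 28.48
eef_pos: [0.5619, 0.1525, 0.3243]
eef_rot: [-3.14, -0.001, 1.724]
force: [-8.0, 2.6, 5.2]
width: 0.009
grasp_force: 67.0
```

```bash
python3 look.py 2; python3 - <<'E'
from h import *
p=ctrl.capture('wrist');save(p,'w3')
X=local(p);print(len(X))
E
```

```text
28.52 (np.float64(24.0), np.float64(0.9604629386357371), [0, 1318, 188, 0, 0, 0, 0, 0], np.float64(24.0))
28.77 (np.float64(24.0), np.float64(0.9785638914728747), [0, 1326, 188, 0, 0, 0, 0, 0], np.float64(24.0))
234232
```

View pics/w3.png

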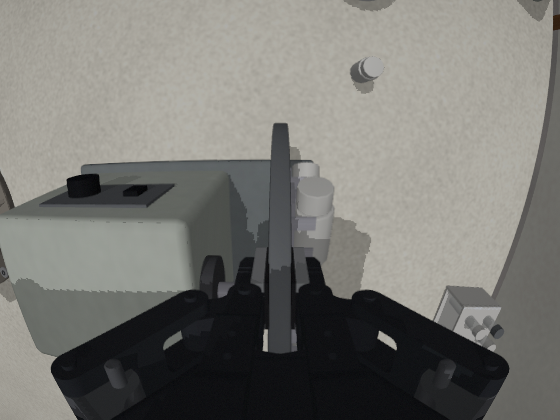

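The wheel is held between the pads, with the vials at (315,200). The phase reads 24° (about 1° high in this view), matching the 22.75° target.

```bash
python3 -c "
from workcell import ctrl
print(ctrl.hand_in())"
```

```text
the job is handed in; nothing more can be done
None
```

The job is handed in: the heavy side is straight down to within about 1–2° (empty clip at about 23° from the top, towards +y; target 22.75°, midway between the two rest points at −9.5° and 55°), with the gripper still holding the wheel at the rim.

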